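Sweep the bread heels off the board into the scrap tray

TASK

Clear the bread board: with the fingertips, sweep the three small round bread heels across the board and over its end so that they drop into the open steel scrap tray beside it and lie still there. Only push them along the board, do not pick them up, and leave the jar, the ring cutter and the bread roll standing where they are.

Things in the scene. Friction and masses are not known exactly. Their poses are not given: they have to be found in the camera images.
- board: raised wooden bread board, fixed to the bench, 300 mm along its x, 380 mm along its y, 36 mm thick, turned up to 0.17 rad; origin at the centre of its underside, its top 36 mm higher. The scrap tray stands against one of its two ends (+y or -y), a bench scale against the other
- tray: open steel scrap tray, fixed, outside 250 (x) by 140 (y) by 30 mm high, walls and floor 5 mm; origin at the centre of its underside. Axes parallel to the board's; it stands 1 mm off an end of the board, rim 6 mm below the board's top, so things swept over that end drop in. The white scale of similar size (flat plate, 32 mm high) at the other end is not the tray
- heel1_center (a point): dry bread heel: a small brown dome standing on its cut face, round in plan, 42 mm diameter, 24 mm high, side wall upright up to 13 mm, flat 26 mm top, 10 to 21 g, loose on the board. This point is on its axis, 12 mm above its underside
- heel2_center (a point): dry bread heel: a small brown dome standing on its cut face, round in plan, 42 mm diameter, 24 mm high, side wall upright up to 13 mm, flat 26 mm top, 10 to 21 g, loose on the board. This point is on its axis, 12 mm above its underside
- heel3_center (a point): dry bread heel: a small brown dome standing on its cut face, round in plan, 42 mm diameter, 24 mm high, side wall upright up to 13 mm, flat 26 mm top, 10 to 21 g, loose on the board. This point is on its axis, 12 mm above its underside
- jar: closed glass jar standing on the board, 42 mm diameter, 58 mm high, 120 g; leave alone. Origin at the centre of its underside
- cutter: steel ring cutter (open ring) standing on the board, 52 mm diameter, 35 mm high, 60 g; leave alone. Origin at the centre of its underside
- roll: oblong pale bread roll on the board, 76 mm long (its x) by 42 mm wide, 42 mm high, 60 g; leave alone. Origin at the centre of its underside

How it is judged (in metres and radians):
At the end, for the whole second after the job is handed in: All three heels' mid-points are inside the tray (within 120 mm along and 65 mm across of its centre, under 42 mm above the bench) and at rest (below 20 mm/s); jar, cutter and roll are within 30 mm of where they began and upright within 0.4 rad (x of heel1_center in the frame of tray between -0.12 and 0.12 m and y of heel1_center in the frame of tray between -0.065 and 0.065 m and z of each of heel1_center, heel2_center, heel3_center in the frame of tray below 0.042 m and linear speed of each of heel1, heel2, heel3 below 0.02 m/s and x of heel2_center in the frame of tray between -0.12 and 0.12 m and y of heel2_center in the frame of tray between -0.065 and 0.065 m and x of heel3_center in the frame of tray between -0.12 and 0.12 m and y of heel3_center in the frame of tray between -0.065 and 0.065 m and distance of each of jar, cutter, roll from where it was at the start of the episode below 0.03 m and angle between each of jar, cutter, roll's own z axis and vertical below 0.4 rad); the robot touches nothing.
It fails at once if a heel is lifted off the board instead of swept (its mid-point over 66 mm above the bench) (height (world z) of any of heel1_center, heel2_center, heel3_center above 0.066 m).
It fails at once if the jar, ring cutter or roll is pushed more than 30 mm or tipped over (distance of any of jar, cutter, roll from where it was at the start of the episode above 0.03 m or angle between any of jar, cutter, roll's own z axis and vertical above 0.5 rad).
It also fails if it takes over 58 s, if anything falls off the work surface, if the arm or the gripper's body presses on something with over 40 N, if the wrist force passes 120 N, or if a joint passes its speed limit or range.

ROBOT

A 6-joint arm with a two-finger parallel gripper is mounted at the origin on the work surface. World frame = base frame: x ahead of the robot, y to its left, z up, the work surface at z = 0. Lengths are in m, angles in degrees, forces in N, time in s.
With the tool pointing down it reaches from about 0.4 to 0.825 m from the base axis. Payload 7 kg.
Tool frame: the origin (TCP) lies between the finger pads; the fingertips stand ctrl.tip_extent ahead of it and the grasp point (between the pads) lies 2 mm behind it (ctrl.tip_extent is the distance from the TCP to the fingertips, in m); z points along the fingers, y is the direction in which the jaws open and shut (so a half turn about z gives the same grasp; the last joint's range is limited). The gripper opens to 88 mm and grips with 3 to 60 N. Pads are 19 mm wide; open, the fingers measure 130 mm over their backs; the gripper's body (78 mm by 193 mm) begins 47 mm behind the grasp point.
Start: joints at [-53.623, 20.546, 0.682, 0, -70.136, -16.507], TCP at [0.229, -0.635, 0.244] pointing down, gripper open.
Joint ranges: [-176.03, 176.03], [-82.01, 121.73], [-58.28, 71.71], [-173.87, 95.51], [-174.79, -0.11], [-173.66, 173.66]. Speed limits (degrees/s): [136.94, 136.94, 172.46, 180, 180, 180].

INTERFACE

Orientations are given as [roll, pitch, yaw] about the fixed x, y, z axes, in that order (R = Rz(yaw) Ry(pitch) Rx(roll)).
In Python, from plant import ctrl gives the robot as it stands.
- The arm moves only by the shell command python3 -m handwheel 'ROWS' [OPENING]. ROWS is JSON, a list of rows, each a list of 6 numbers: the shift along the tool's x, y, z in m, then the turn, a rotation vector about the tool's x, y, z in rad. In form: [[dx, dy, dz, ax, ay, az], ...]. A call has 1 to 8 rows; each row is the pose to reach, as a shift and turn from the pose commanded when the call began, along the tool's axes at that moment; what a row does not reach only later rows make up. A row lasts 1/8 s, in which the tool goes at most 62.5 mm and 10.7 degrees, less where a joint would pass 70% of its speed; a pose out of reach is approached as far as the arm can. A call with a gripper value outside its range is refused whole. OPENING is the closure, from -1 (fully open) to 1 (shut), so that 0 is half open, set as the call begins (- or left out, the last holds). The fingers move at their own pace and stop on an object; the grip force is fixed at half the most. Time passes only in rows, so rows that repeat a pose let the fingers close. It gives the time, the measured TCP pose, the force and the opening at its end, in the units of the state.
- ctrl.get_obs(): the state, without advancing time (a new reading comes with each control period).
- ctrl.snapshot(name): name is "side" or "top"; returns a dict with "img" (420x560x3 uint8, blue, green, red), "fx", "fy", "cx", "cy" (pixels), "R" (3x3) and "t" (3): a world point X has camera coordinates R X + t. Camera axes: x right, y down, z forward; pixel columns grow to the right and rows downward; lengths in m; the calibration is good to about 2 mm. A picture is of the moment at which its call begins. There is no depth.
- ctrl.close_job(): hands the job in, once; it reports no verdict.
The state is a dict: "clock": time; "joint_pos": joint angles; "qvel": joint speeds; "tau": joint torques, N m; "tool_pos": TCP position; "orientation": TCP orientation; "force": force on the tool from outside, world axes, zero at the start; "moment": the same for the moment, N m; "opening": finger opening in m.
Only numpy, scipy, OpenCV 4.12 (cv2) and the standard library are available. Lean on these libraries where they do the work, as an engineer would, in place of code of your own. Each camera call takes 0.05 s, during which the arm holds its last target.

## Working session

There is one attempt and no reset: what is moved stays moved. The work goes in short steps, Python scripts to look and compute and a shell command to move; the robot and the scene stay as the last step left them, time stands still between calls to the robot, and variables do not carry over. Pictures are saved under pics/ and viewed, and the job is handed in when it is done.

```bash
mkdir -p pics; ls; python3 - <<'E'
from plant import ctrl
import cv2
print(ctrl.get_obs(), ctrl.tip_extent)
for n in("top","side"):
    s=ctrl.snapshot(n); cv2.imwrite(f"pics/{n}0.png",s["img"]); print({k:v for k,v in s.items() if k!="img"})
E
```

```text
pics
{'clock': 0.0, 'joint_pos': array([-5.36233642e+01,  2.05910276e+01,  6.34233741e-01, -2.14544654e-02,
       -7.01356494e+01, -1.65068400e+01]), 'qvel': array([-0.01121302, -0.11575011,  0.07971401, -0.02220656,  0.06890934,
        0.005455  ]), 'tau': array([ 8.41993005e-04, -5.82717955e+01,  2.93066114e+01,  6.99734107e+00,
        6.89045613e-03, -2.41413736e-04]), 'tool_pos': array([ 0.22924902, -0.63438774,  0.24262656]), 'orientation': array([ 1.79905636e+02, -6.93123764e-03, -1.60137505e+02]), 'force': array([ 0.54752744, -0.11277013,  0.09105278]), 'moment': array([-0.01024134, -0.01452997,  0.00656575]), 'opening': 0.08745901330957373} 0.017
{'fx': 511.68183649353585, 'fy': 511.68183649353585, 'cx': 279.7811014134806, 'cy': 212.89591884970443, 'R': array([[-0.00369215, -0.99917685, -0.04039784],
       [-0.99800561,  0.0062276 , -0.06281741],
       [ 0.06301729,  0.04008534, -0.99720709]]), 't': array([0.03014158, 0.59349444, 0.8492064 ])}
{'fx': 458.4037460795977, 'fy': 458.4037460795977, 'cx': 271.97251092481645, 'cy': 207.15830140945724, 'R': array([[-0.9730905 , -0.23027715,  0.00820395],
       [-0.1340492 ,  0.53677957, -0.83300571],
       [ 0.18741847, -0.81168967, -0.55320357]]), 't': array([0.57040229, 0.14261562, 0.84028127])}
```

View pics/top0.png

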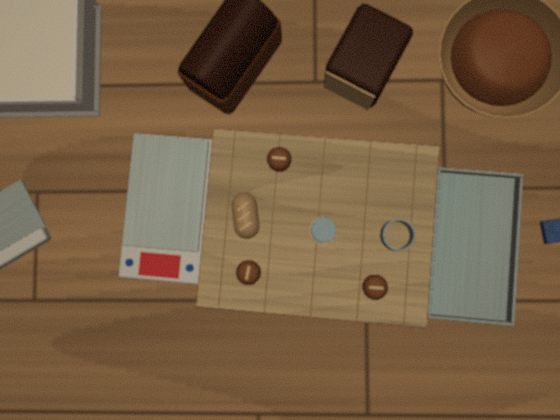

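View pics/side0.png

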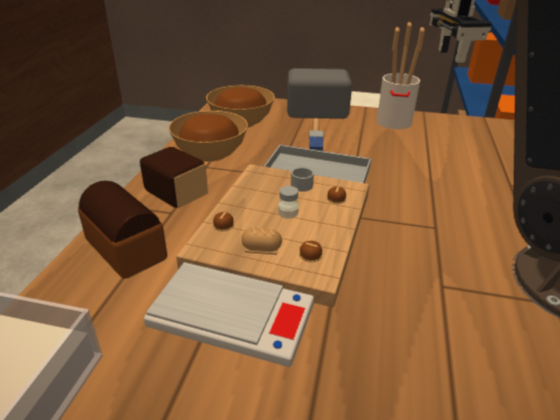

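Top view: tray is at right (about 476,246; world −y) and the scale is at left. Heels are at (279,159), (248,272) and (375,287); roll (245,215), jar (322,230), cutter (397,235).

```bash
cat > h.py <<'E'
import numpy as np, cv2
from plant import ctrl
def px2w(s,u,v,z):
    d=s["R"].T@np.array([(u-s["cx"])/s["fx"],(v-s["cy"])/s["fy"],1.]); c=-s["R"].T@s["t"]
    return c+d*(z-c[2])/d[2]
def w2px(s,X):
    p=s["R"]@np.array(X)+s["t"]; return s["fx"]*p[0]/p[2]+s["cx"],s["fy"]*p[1]/p[2]+s["cy"]
E
python3 - <<'E'
from h import *
s=ctrl.snapshot("top")
C=[px2w(s,*p,.036) for p in [(214,130),(438,147),(427,325),(197,305)]]
for c in C: print(c.round(4))
print([np.linalg.norm(C[i]-C[i-1]).round(4) for i in range(4)])
o=np.mean(C,0); ey=(C[0]+C[3]-C[1]-C[2]); ey/=np.linalg.norm(ey); print("board",o.round(4),"ey",ey.round(4),"yaw",np.degrees(np.arctan2(-ey[0],ey[1])))
ex=np.array([ey[1],-ey[0],0])
for n,p,z in [("h1",(279,159),.05),("h2",(248,272),.05),("h3",(375,287),.05),("roll",(245,215),.06),("jartop",(322,230),.094),("cuttop",(397,235),.071),("tray",(476,246),.02)]:
    w=px2w(s,*p,z); d=w-o; print(n,w.round(4),"board xy",(d@ex).round(4),(d@ey).round(4))
i=s["img"][120:335,110:530]; cv2.imwrite("pics/crop0.png",cv2.resize(i,(800,410),interpolation=cv2.INTER_CUBIC))
E
```

```text
[0.7337 0.1373 0.036 ]
[ 0.7004 -0.2363  0.036 ]
[ 0.4088 -0.212   0.036 ]
[0.4406 0.1643 0.036 ]
[np.float64(0.2944), np.float64(0.3751), np.float64(0.2926), np.float64(0.3776)]
board [ 0.5708 -0.0367  0.036 ] ey [0.0865 0.9962 0.    ] yaw -4.963636928637293
h1 [0.6807 0.0269 0.05  ] board xy 0.104 0.0728
h2 [0.4955 0.0781 0.05  ] board xy -0.085 0.1078
h3 [ 0.4712 -0.1271  0.05  ] board xy -0.0915 -0.0987
roll [0.588 0.082 0.06 ] board xy 0.0068 0.1197
jartop [ 0.5621 -0.0409  0.094 ] board xy -0.0084 -0.005
cuttop [ 0.5543 -0.1598  0.071 ] board xy -0.0058 -0.1241
tray [ 0.5364 -0.2993  0.02  ] board xy -0.0116 -0.2646
```

View pics/crop0.png

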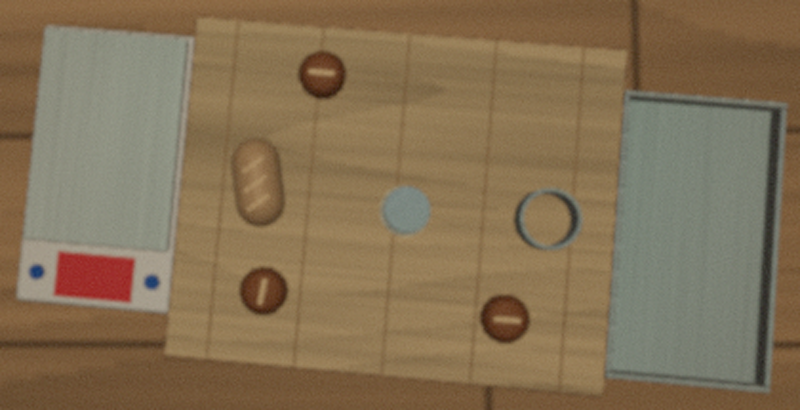

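```bash
cat >> h.py <<'E'
from scipy.spatial.transform import Rotation as Ro
O=np.array([.5708,-.0367,0]); EY=np.array([.0865,.9962,0]); EX=np.array([.9962,-.0865,0])
def B(x,y,z): return O+x*EX+y*EY+np.array([0,0,z])
def toB(w): d=np.array(w)-O; return np.array([d@EX,d@EY,d[2]])
def go(x,y,z,yaw=-94.96):
    "print row from measured pose to board-frame target"
    o=ctrl.get_obs(); R=Ro.from_euler('xyz',o["orientation"],degrees=True)
    T=Ro.from_euler('xyz',[180,0,yaw],degrees=True)
    print("t",o["clock"],"boardTCP",toB(o["tool_pos"]).round(4),"row",R.inv().apply(B(x,y,z)-o["tool_pos"]).round(4),(R.inv()*T).as_rotvec().round(4))
E
python3 - <<'E'
from h import *
go(-.0915,-.035,.14)
s=ctrl.snapshot("top")
c=[px2w(s,110+u/1.905,120+v/1.907,.03) for u,v in [(628,92),(785,103),(768,388),(607,375)]]
print([toB(x).round(4) for x in c], toB(np.mean(c,0)))
E
```

```text
t 0.15 boardTCP [-0.2885 -0.6251  0.2428] row [-0.4266  0.4527  0.1034] [ 1.2000e-03  6.0000e-04 -1.1375e+00]
[array([ 0.1122, -0.1941,  0.03  ]), array([ 0.1129, -0.3289,  0.03  ]), array([-0.1323, -0.3279,  0.03  ]), array([-0.1333, -0.1919,  0.03  ])] [-0.01012793 -0.26070583  0.03      ]
```

```bash
python3 -m handwheel '[[-0.4266,0.4527,0.1,0,0,-1.1375],[-0.4266,0.4527,0.1,0,0,-1.1375],[-0.4266,0.4527,0.1,0,0,-1.1375],[-0.4266,0.4527,0.1,0,0,-1.1375],[-0.4266,0.4527,0.1,0,0,-1.1375],[-0.4266,0.4527,0.1,0,0,-1.1375],[-0.4266,0.4527,0.1,0,0,-1.1375],[-0.4266,0.4527,0.1,0,0,-1.1375]]' 0.41
python3 -c "
from h import *
go(-.0915,-.035,.14)"
```

```text
clock: 1.2
tool_pos: [0.4262, -0.1799, 0.1642]
orientation: [-179.9, 0.0, -94.9]
force: [1.7, -0.7, -0.0]
opening: 0.0261
t 1.2 boardTCP [-0.1316 -0.1552  0.1642] row [-0.1202 -0.0402  0.0243] [-0.0009  0.      0.0004]
```

```bash
python3 -m handwheel '[[-0.06,-0.02,0.012,0,0,0],[-0.12,-0.04,0.024,0,0,0],[-0.12,-0.04,0.024,0,0,0],[-0.12,-0.04,0.024,0,0,0]]'
python3 - <<'E'
from h import *
go(-.0915,-.035,.058)
s=ctrl.snapshot("top"); cv2.imwrite("pics/top1.png",s["img"])
s=ctrl.snapshot("side"); cv2.imwrite("pics/side1.png",s["img"])
E
```

```text
clock: 1.7
tool_pos: [0.4757, -0.0654, 0.14]
orientation: [180.0, -0.0, -94.9]
force: [-0.1, 0.7, 0.2]
opening: 0.0259
t 1.7 boardTCP [-0.0923 -0.0368  0.14  ] row [-0.0019 -0.0008  0.082 ] [ 0.0008 -0.0003  0.0015]
```

View pics/top1.png

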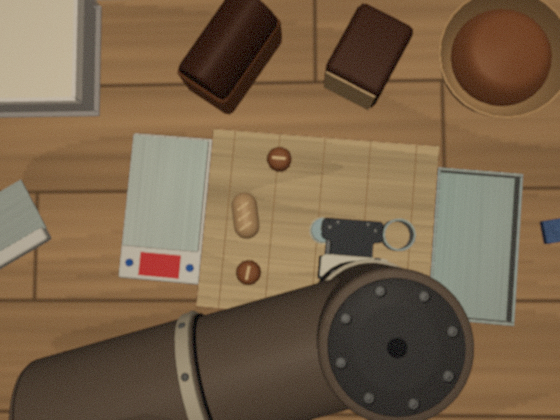

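View pics/side1.png

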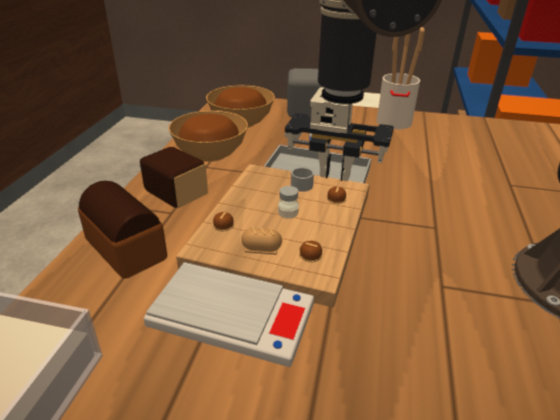

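Arm is above the gap left of heel at (375,287), clear of the jar. Lowering.

```bash
python3 -m handwheel '[[-0.002,-0.001,0.03,0,0,0],[-0.002,-0.001,0.055,0,0,0],[-0.002,-0.001,0.075,0,0,0],[-0.002,-0.001,0.082,0,0,0],[-0.002,-0.001,0.082,0,0,0],[-0.002,-0.001,0.082,0,0,0]]'
python3 - <<'E'
from h import *
go(-.09,-.2,.058)
s=ctrl.snapshot("side"); cv2.imwrite("pics/side2.png",cv2.resize(s["img"][120:300,180:400],(800,654)))
E
```

```text
clock: 2.55
tool_pos: [0.4776, -0.0641, 0.0591]
orientation: [-179.9, 0.0, -95.0]
force: [-0.3, 0.2, -0.8]
opening: 0.0261
t 2.55 boardTCP [-0.0905 -0.0353  0.0591] row [ 0.1646 -0.0005  0.001 ] [-0.0014  0.0004 -0.0004]
```

View pics/side2.png

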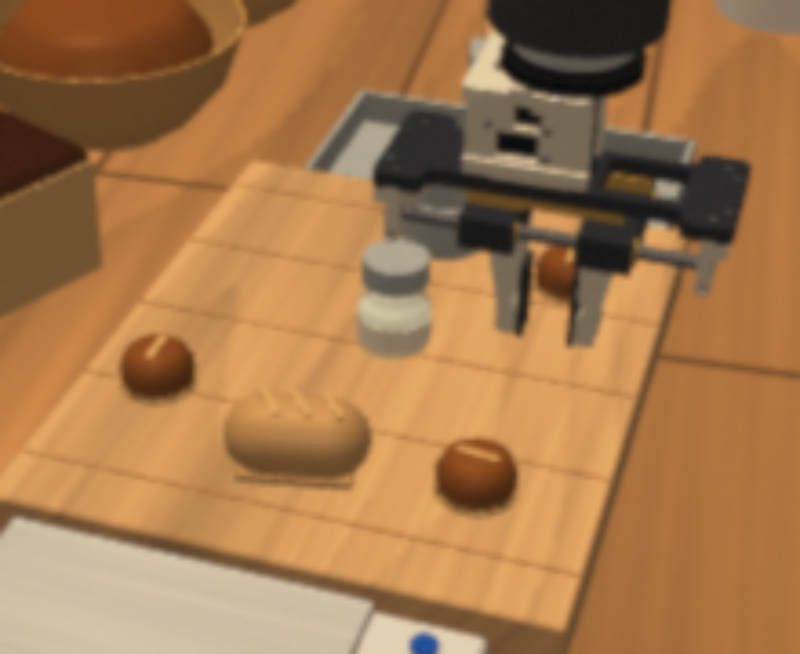

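```bash
python3 -m handwheel '[[0.01,0,0.001,0,0,0],[0.025,0,0.001,0,0,0],[0.04,0,0.001,0,0,0],[0.055,0,0.001,0,0,0],[0.07,0,0.001,0,0,0],[0.085,0,0.001,0,0,0],[0.1,0,0.001,0,0,0],[0.1,0,0.001,0,0,0]]'
python3 - <<'E'
from h import *
go(-.09,-.2,.058)
s=ctrl.snapshot("side"); cv2.imwrite("pics/side3.png",cv2.resize(s["img"][120:300,180:400],(800,654)))
E
```

```text
clock: 3.6
tool_pos: [0.4682, -0.1646, 0.0571]
orientation: [180.0, -0.0, -95.0]
force: [-0.1, 0.6, 0.0]
opening: 0.0256
t 3.6 boardTCP [-0.0911 -0.1363  0.0571] row [ 0.0637 -0.0013 -0.0009] [ 0.0002 -0.     -0.0015]
```

View pics/side3.png

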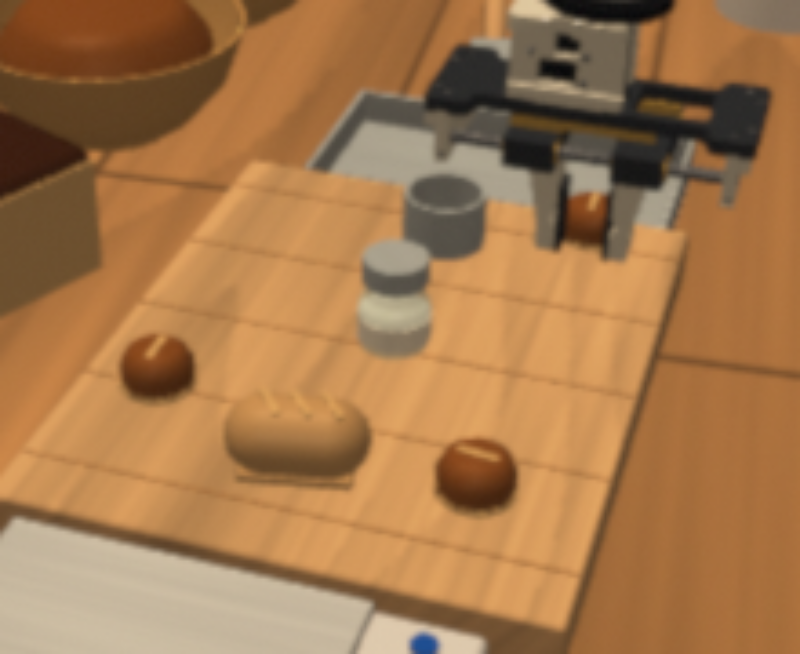

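Heel 3 is cradled between the fingers (about 588,218 in the crop) and is near the edge. Next push takes it over.

```bash
python3 -m handwheel '[[0.02,-0.001,0,0,0,0],[0.045,-0.001,0,0,0,0],[0.07,-0.001,0,0,0,0],[0.076,-0.001,0,0,0,0],[0.076,-0.001,0,0,0,0],[0.076,-0.001,0,0,0,0]]'
python3 - <<'E'
from h import *
go(-.085,.165,.14)
s=ctrl.snapshot("side"); cv2.imwrite("pics/side4.png",cv2.resize(s["img"][120:300,180:400],(800,654)))
E
```

```text
clock: 4.4
tool_pos: [0.463, -0.2387, 0.0572]
orientation: [-180.0, 0.0, -94.9]
force: [-0.2, -1.0, -0.1]
opening: 0.0259
t 4.4 boardTCP [-0.09   -0.2105  0.0572] row [-0.3755 -0.0052 -0.0827] [-0.      0.      0.0007]
```

View pics/side4.png

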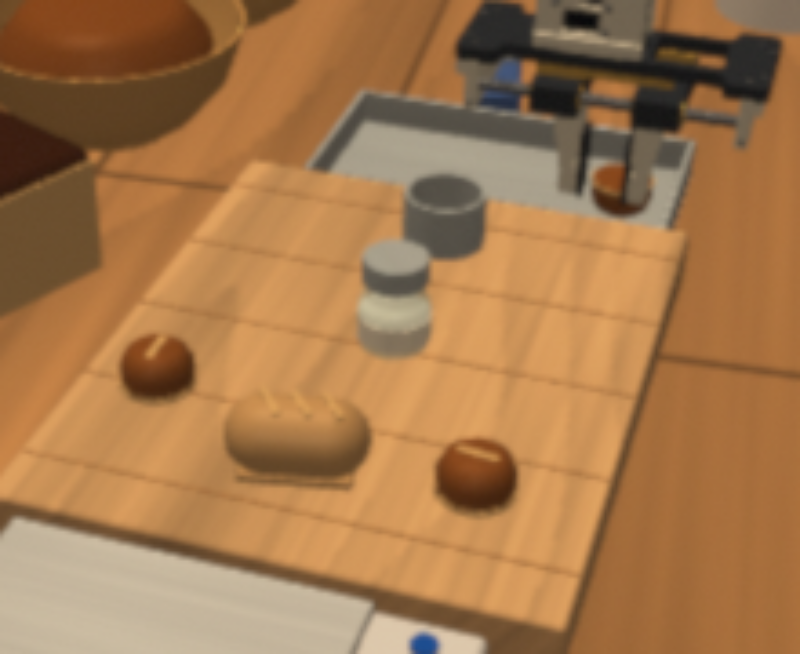

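```bash
python3 - <<'E'
from h import *
s=ctrl.snapshot("side")
print(toB(px2w(s,351,171.7,.017)), toB(px2w(s,351,171.7,.025)))
E
```

```text
[-0.09688325 -0.26542751  0.017     ] [-0.09864216 -0.25086861  0.025     ]
```

Heel 3 is flipped in the tray at board-frame y≈−0.26. I'll push it to the far wall so the next heel has room.

```bash
python3 -m handwheel '[[0,-0.004,0,0,0,0],[0,-0.004,0.01,0,0,0],[0,-0.004,0.02,0,0,0],[0,-0.004,0.026,0,0,0],[0,-0.004,0.028,0,0,0],[0,-0.004,0.028,0,0,0],[0,-0.004,0.028,0,0,0]]'
python3 - <<'E'
from h import *
go(-.086,-.272,.029)
s=ctrl.snapshot("side"); cv2.imwrite("pics/side5.png",cv2.resize(s["img"][120:300,180:400],(800,654)))
E
```

```text
clock: 5.38
tool_pos: [0.4671, -0.2397, 0.0294]
orientation: [-180.0, -0.0, -95.0]
force: [0.1, 0.3, 0.2]
opening: 0.0258
t 5.375 boardTCP [-0.0858 -0.2112  0.0294] row [0.0608 0.0002 0.0004] [-0.0005 -0.0001  0.0001]
```

View pics/side5.png

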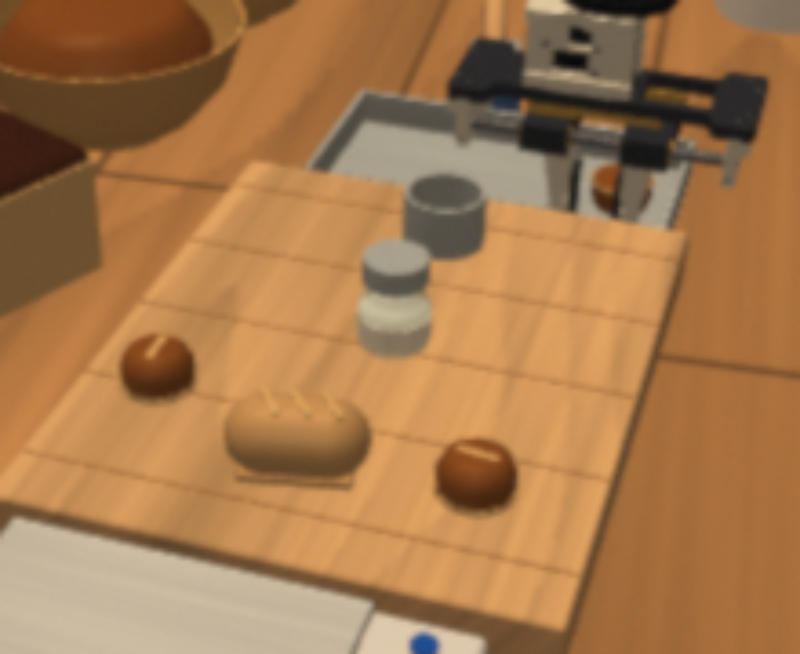

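```bash
python3 -m handwheel '[[0.01,0,0,0,0,0],[0.02,0,0,0,0,0],[0.03,0,0,0,0,0],[0.04,0,0,0,0,0],[0.05,0,0,0,0,0],[0.057,0,0,0,0,0],[0.057,0,0,0,0,0],[0.057,0,-0.04,0,0,0]]'
python3 -m handwheel '[[0,0,-0.06,0,0,0],[0,0,-0.1,0,0,0],[-0.05,0,-0.1,0,0,0],[-0.1,0,-0.1,0,0,0],[-0.15,0,-0.1,0,0,0]]'
python3 - <<'E'
from h import *
go(-.086,.165,.15)
s=ctrl.snapshot("side"); cv2.imwrite("pics/side6.png",s["img"])
E
```

```text
clock: 6.42
tool_pos: [0.4597, -0.2957, 0.067]
orientation: [179.6, 0.1, -95.0]
force: [0.8, -0.7, 0.6]
opening: 0.0257
clock: 7.05
tool_pos: [0.4747, -0.1454, 0.1694]
orientation: [-180.0, 0.0, -95.0]
force: [1.4, -0.2, -0.1]
opening: 0.0261
t 7.05 boardTCP [-0.0863 -0.1166  0.1694] row [-2.816e-01 -2.000e-04  1.950e-02] [-0.0006  0.0002 -0.0002]
```

View pics/side6.png

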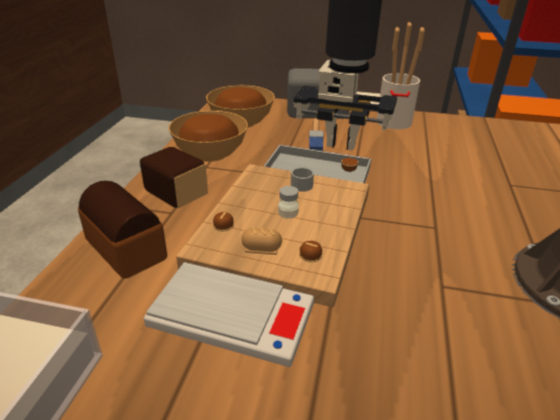

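Heel 3 lies at the far tray wall (349,164). Now heel 2.

```bash
python3 -m handwheel '[[-0.05,0,0.01,0,0,0],[-0.11,0,0.02,0,0,0],[-0.17,0,0.02,0,0,0],[-0.23,0,0.02,0,0,0],[-0.27,0,0.02,0,0,0],[-0.27,0,0.02,0,0,0],[-0.27,0,0.02,0,0,0]]'
python3 -m handwheel '[[0,0,0.04,0,0,0],[0,0,0.07,0,0,0],[0,0,0.085,0,0,0],[0,0,0.09,0,0,0],[0,0,0.09,0,0,0]]'
python3 - <<'E'
from h import *
go(-.086,-.2,.058)
s=ctrl.snapshot("side"); cv2.imwrite("pics/side7.png",cv2.resize(s["img"][120:300,180:400],(800,654)))
E
```

```text
clock: 7.98
tool_pos: [0.4977, 0.122, 0.149]
orientation: [180.0, -0.0, -94.9]
force: [0.3, 0.1, -0.2]
opening: 0.0257
clock: 8.6
tool_pos: [0.4986, 0.1219, 0.0597]
orientation: [-180.0, 0.0, -95.0]
force: [0.7, 0.7, 0.3]
opening: 0.0259
t 8.6 boardTCP [-0.0856  0.1518  0.0597] row [3.518e-01 3.000e-04 1.600e-03] [-0.0005  0.0002 -0.0002]
```

View pics/side7.png

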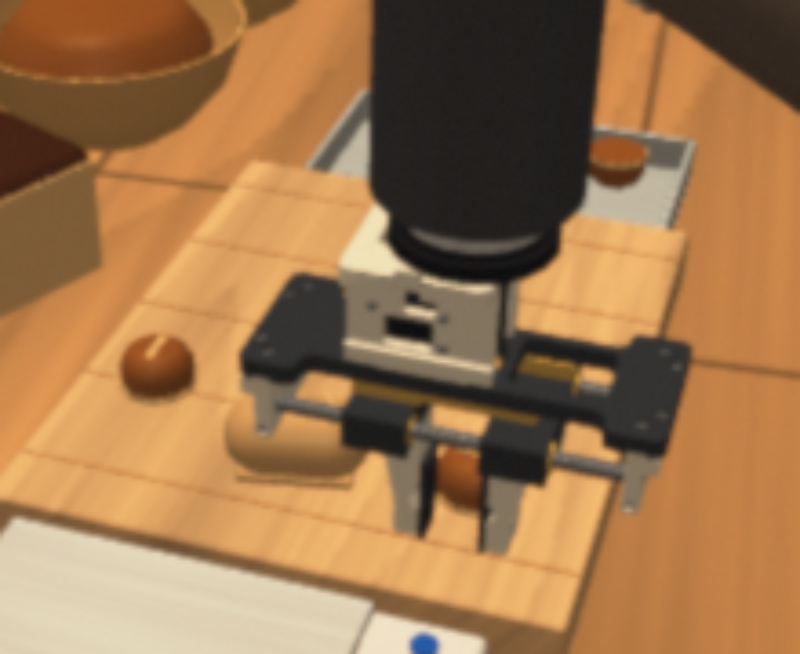

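```bash
python3 -m handwheel '[[0.015,0,0.001,0,0,0],[0.035,0,0.001,0,0,0],[0.055,0,0.001,0,0,0],[0.075,0,0.001,0,0,0],[0.095,0,0.001,0,0,0],[0.115,0,0.001,0,0,0],[0.135,0,0.001,0,0,0],[0.15,0,0.001,0,0,0]]'
python3 - <<'E'
from h import *
go(-.086,-.21,.058)
s=ctrl.snapshot("side"); cv2.imwrite("pics/side8.png",cv2.resize(s["img"][120:300,180:400],(800,654)))
E
```

```text
clock: 9.65
tool_pos: [0.4849, -0.0289, 0.0582]
orientation: [180.0, -0.0, -95.0]
force: [0.3, -0.4, 0.0]
opening: 0.0259
t 9.65 boardTCP [-0.0862  0.0003  0.0582] row [ 2.103e-01 -4.000e-04  2.000e-04] [ 0.0002 -0.     -0.0007]
```

View pics/side8.png

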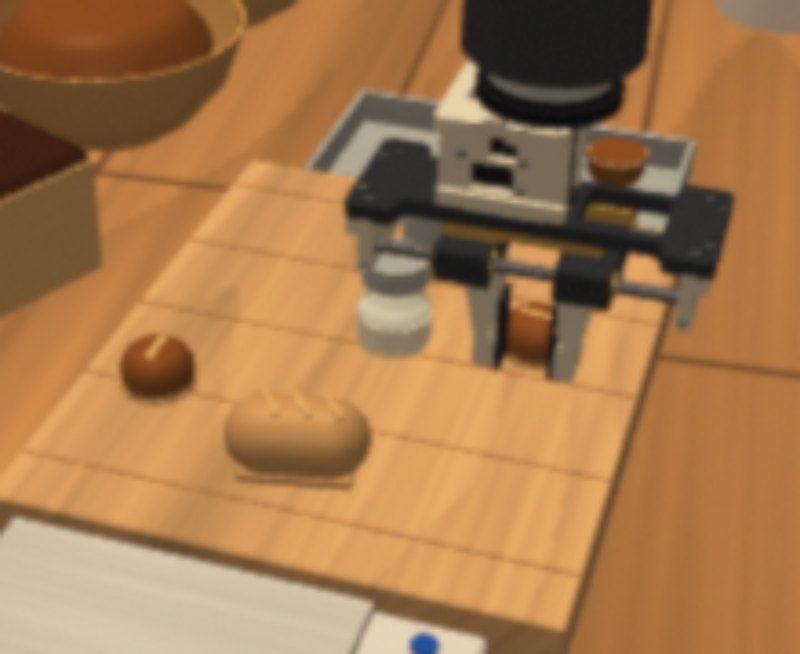

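Heel 2 cradled, jar unmoved. Continue over the edge.

```bash
python3 -m handwheel '[[0.02,0,0,0,0,0],[0.04,0,0,0,0,0],[0.06,0,0,0,0,0],[0.08,0,0,0,0,0],[0.1,0,0,0,0,0],[0.12,0,0,0,0,0],[0.14,0,0,0,0,0],[0.155,0,0,0,0,0]]'
python3 -m handwheel '[[0.02,0,0,0,0,0],[0.04,0,0,0,0,0],[0.05,0,0,0,0,0],[0.05,0,0,0,0,0],[0.05,0,0,0,0,0]]'
python3 - <<'E'
from h import *
go(.115,.12,.15)
s=ctrl.snapshot("side"); cv2.imwrite("pics/side9.png",cv2.resize(s["img"][120:300,180:400],(800,654)))
E
```

```text
clock: 10.7
tool_pos: [0.4716, -0.1828, 0.0581]
orientation: [180.0, -0.0, -95.0]
force: [-0.2, 0.2, 0.3]
opening: 0.0255
clock: 11.32
tool_pos: [0.4675, -0.2313, 0.0582]
orientation: [180.0, 0.0, -95.0]
force: [0.3, 0.1, -1.1]
opening: 0.0256
t 11.325 boardTCP [-0.086  -0.2028  0.0582] row [-0.3228 -0.2011 -0.0918] [0.0001 0.0001 0.0001]
```

View pics/side9.png

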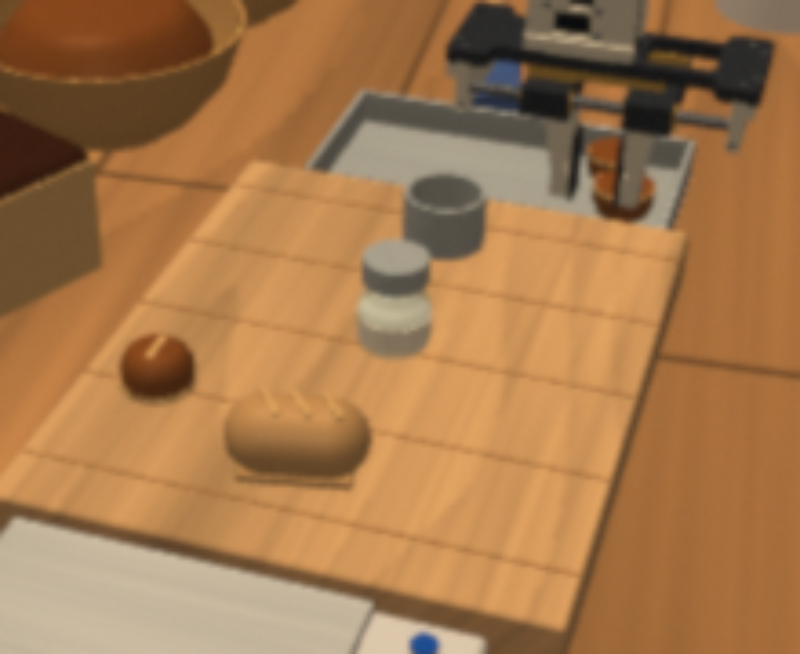

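Heel 2 is in the tray in front of heel 3, both flat (622,195 and 605,155 in the crop). Lift, then go behind heel 1 with the tool turned 8.5° so that it sweeps inward.

```bash
python3 -m handwheel '[[0,0,-0.05,0,0,0],[0,0,-0.095,0,0,0],[-0.05,-0.03,-0.095,0,0,0.05],[-0.1,-0.06,-0.095,0,0,0.1],[-0.15,-0.09,-0.095,0,0,0.149],[-0.2,-0.12,-0.095,0,0,0.149],[-0.25,-0.16,-0.095,0,0,0.149],[-0.3,-0.19,-0.095,0,0,0.149]]'
python3 - <<'E'
from h import *
go(.1115,.124,.15,-103.5)
s=ctrl.snapshot("top"); cv2.imwrite("pics/topa.png",s["img"])
E
```

```text
clock: 12.38
tool_pos: [0.6838, 0.0532, 0.1532]
orientation: [-180.0, 0.0, -103.4]
force: [1.0, 0.1, 0.0]
opening: 0.0257
t 12.375 boardTCP [0.1048 0.0994 0.1532] row [-0.0253 -0.003   0.0032] [-0.0002  0.      0.001 ]
```

View pics/topa.png

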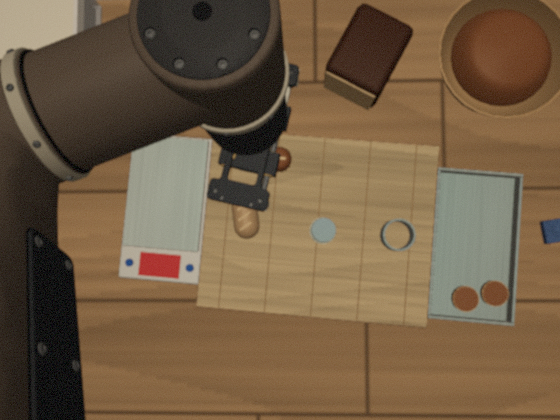

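Two heels lie side by side in the tray (465,298 and 494,293), and the jar, cutter and roll are unchanged.

```bash
python3 -m handwheel '[[-0.025,-0.003,0.003,0,0,0],[-0.025,-0.003,0.003,0,0,0],[-0.025,-0.003,0.035,0,0,0],[-0.025,-0.003,0.07,0,0,0],[-0.025,-0.003,0.09,0,0,0],[-0.025,-0.003,0.095,0,0,0],[-0.025,-0.003,0.095,0,0,0]]'
python3 - <<'E'
from h import *
go(.06,-.215,.058,-103.5)
s=ctrl.snapshot("side"); cv2.imwrite("pics/sideb.png",cv2.resize(s["img"][120:300,160:380],(800,654)))
E
```

```text
clock: 13.3
tool_pos: [0.6915, 0.0741, 0.0588]
orientation: [-180.0, -0.0, -103.5]
force: [0.1, -0.7, 1.2]
opening: 0.0256
t 13.3 boardTCP [0.1107 0.1208 0.0588] row [3.396e-01 2.000e-04 8.000e-04] [-0.0003 -0.     -0.0001]
```

View pics/sideb.png

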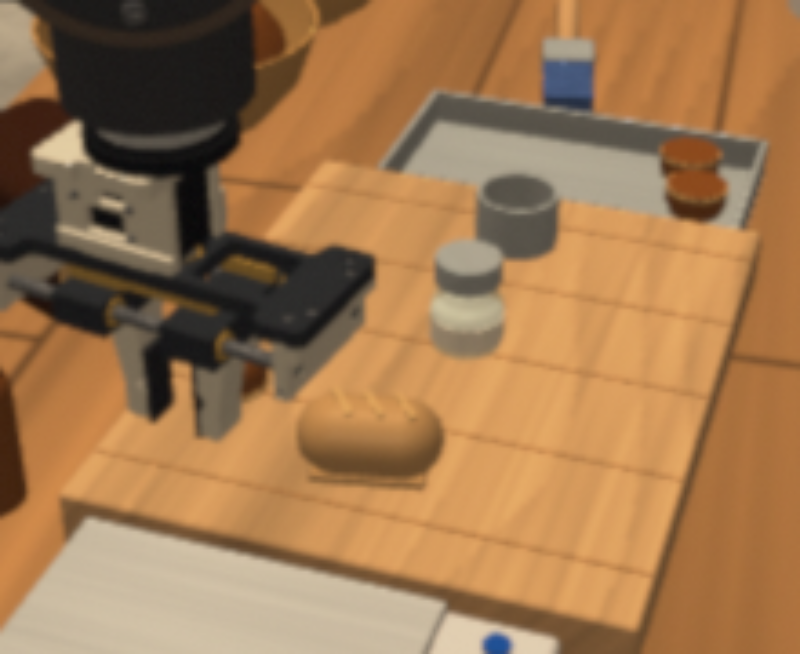

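```bash
python3 - <<'E'
from h import *
s=ctrl.snapshot("side")
f=lambda X:((np.array(w2px(s,X))-[160,120])*3.636).round()
print("heel mid",f(B(.104,.0728,.048)))
o=ctrl.get_obs(); R=Ro.from_euler('xyz',o["orientation"],degrees=True)
for q in [(0,.013,.017),(0,-.013,.017),(.03,0,.01)]: print(q,f(o["tool_pos"]+R.apply(q)))
# heel triangulated from two views
s=ctrl.snapshot("top")
E
```

```text
heel mid [230. 364.]
(0, 0.013, 0.017) [202. 426.]
(0, -0.013, 0.017) [161. 412.]
(0.03, 0, 0.01) [211. 379.]
```

The heel's projected position lies on the sweep line, so I start pushing.

```bash
python3 -m handwheel '[[0.015,0,0.001,0,0,0],[0.03,0,0.001,0,0,0],[0.05,0,0.001,0,0,0],[0.07,0,0.001,0,0,0],[0.09,0,0.001,0,0,0],[0.11,0,0.001,0,0,0],[0.13,0,0.001,0,0,0],[0.145,0,0.001,0,0,0]]'
python3 - <<'E'
from h import *
go(.06,-.21,.058,-103.5)
s=ctrl.snapshot("side"); cv2.imwrite("pics/sidec.png",cv2.resize(s["img"][120:300,160:380],(800,654)))
s=ctrl.snapshot("top"); cv2.imwrite("pics/topc.png",s["img"])
E
```

```text
clock: 14.45
tool_pos: [0.6573, -0.068, 0.0572]
orientation: [180.0, -0.0, -103.5]
force: [0.1, 0.5, -0.5]
opening: 0.0256
t 14.45 boardTCP [ 0.0889 -0.0237  0.0572] row [ 0.1885  0.0008 -0.0008] [ 0.0001 -0.     -0.0004]
```

View pics/sidec.png

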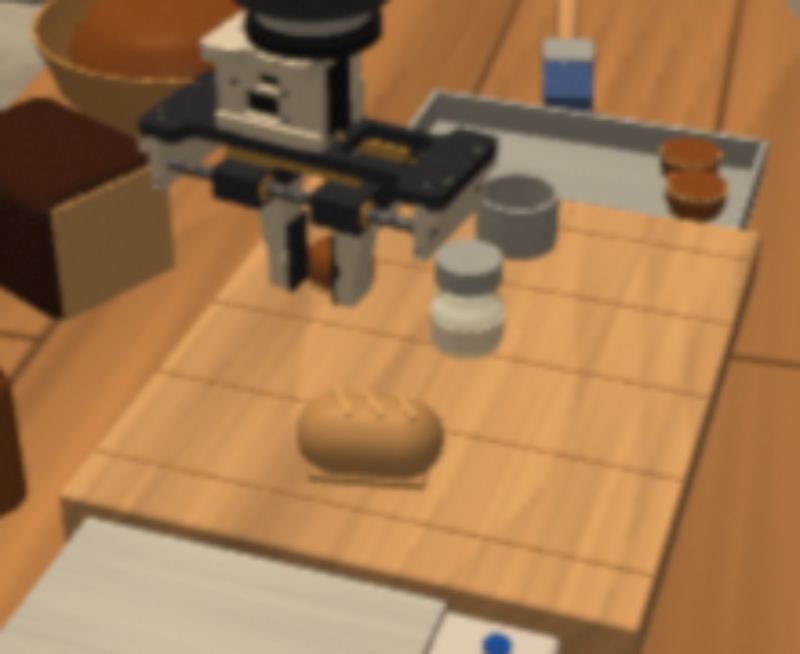

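View pics/topc.png

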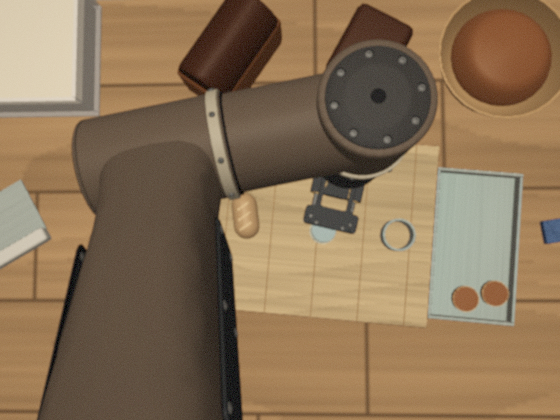

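```bash
python3 - <<'E'
from h import *
s=ctrl.snapshot("top"); 
for z in (0,.05,.08,.1): print(z,px2w(s,372,107,z).round(3),px2w(s,325,95,z).round(3), px2w(s,376,95,z).round(3))
t=ctrl.snapshot("side")
f=lambda u,v:(160+u/3.636,120+v/3.636)
for n,p in (("top near",(52,210)),("bot near",(60,315)),("top right",(165,160)),("bot right",(172,265))):
  for z in (0,.06,.08): print(n,z,px2w(t,*f(*p),z).round(3))
E
```

```text
0 [ 0.779 -0.134  0.   ] [ 0.802 -0.052  0.   ] [ 0.8   -0.141  0.   ]
0.05 [ 0.765 -0.127  0.05 ] [ 0.787 -0.05   0.05 ] [ 0.785 -0.134  0.05 ]
0.08 [ 0.757 -0.122  0.08 ] [ 0.778 -0.048  0.08 ] [ 0.777 -0.129  0.08 ]
0.1 [ 0.752 -0.12   0.1  ] [ 0.772 -0.047  0.1  ] [ 0.771 -0.126  0.1  ]
top near 0 [ 0.882 -0.183  0.   ]
top near 0.06 [ 0.834 -0.088  0.06 ]
top near 0.08 [ 0.818 -0.056  0.08 ]
bot near 0 [ 0.825 -0.062  0.   ]
bot near 0.06 [0.782 0.021 0.06 ]
bot near 0.08 [0.768 0.048 0.08 ]
top right 0 [ 0.832 -0.271  0.   ]
top right 0.06 [ 0.789 -0.167  0.06 ]
top right 0.08 [ 0.775 -0.132  0.08 ]
bot right 0 [ 0.777 -0.135  0.   ]
bot right 0.06 [ 0.74  -0.045  0.06 ]
bot right 0.08 [ 0.727 -0.015  0.08 ]
```

The bread block's nearest corner is at x≈0.777 with its top at about 0.08 m. The gripper body reaches x≈0.75 at z≥0.105, so it clears. Continue.

```bash
python3 -m handwheel '[[0.015,0,-0.001,0,0,0],[0.035,0,-0.001,0,0,0],[0.055,0,-0.001,0,0,0],[0.075,0,-0.001,0,0,0],[0.095,0,-0.001,0,0,0],[0.115,0,-0.001,0,0,0],[0.13,0,-0.001,0,0,0],[0.13,0,-0.001,0,0,0]]'
python3 - <<'E'
from h import *
go(.06,-.21,.058,-103.5)
s=ctrl.snapshot("side"); cv2.imwrite("pics/sided.png",cv2.resize(s["img"][120:300,160:380],(800,654)))
E
```

```text
clock: 15.65
tool_pos: [0.6269, -0.1943, 0.0581]
orientation: [180.0, -0.0, -103.6]
force: [0.3, 0.4, 0.4]
opening: 0.026
t 15.65 boardTCP [ 0.0695 -0.1521  0.0581] row [0.0586 0.0008 0.0001] [ 0.0001 -0.0001 -0.0015]
```

View pics/sided.png

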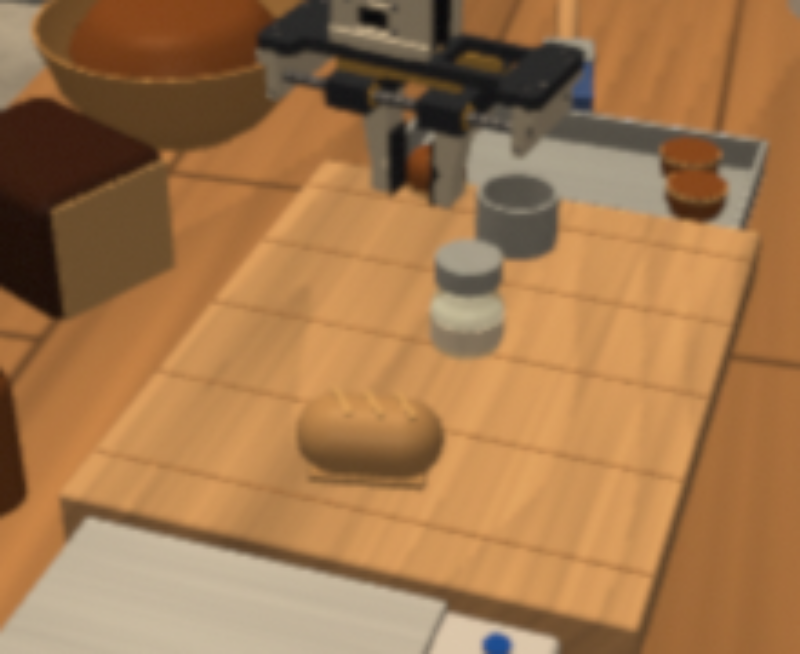

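Heel 1 is still cradled at the board end. Over it goes, then lift.

```bash
python3 -m handwheel '[[0.015,0,0,0,0,0],[0.035,0,0,0,0,0],[0.052,0,0,0,0,0],[0.054,0,0,0,0,0],[0.054,0,0,0,0,0],[0.054,0,0,0,0,0]]'
python3 -m handwheel '[[0,0,-0.04,0,0,0],[0,0,-0.1,0,0,0],[-0.06,0,-0.13,0,0,0],[-0.12,0,-0.15,0,0,0],[-0.18,0,-0.15,0,0,0],[-0.22,0,-0.15,0,0,0],[-0.22,0,-0.15,0,0,0]]'
python3 - <<'E'
from h import *
s=ctrl.snapshot("side"); cv2.imwrite("pics/sidee.png",s["img"])
s=ctrl.snapshot("top"); cv2.imwrite("pics/tope.png",s["img"])
E
```

```text
clock: 16.45
tool_pos: [0.6148, -0.2453, 0.0582]
orientation: [-180.0, 0.0, -103.5]
force: [0.1, -0.0, -0.1]
opening: 0.026
clock: 17.32
tool_pos: [0.6666, -0.0278, 0.2081]
orientation: [-180.0, 0.0, -103.2]
force: [-0.5, -1.3, -0.4]
opening: 0.026
```

View pics/sidee.png

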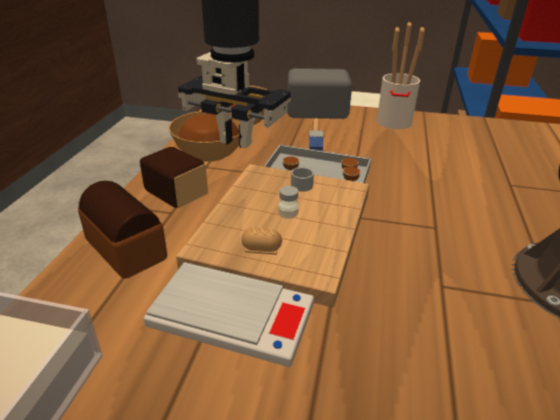

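View pics/tope.png

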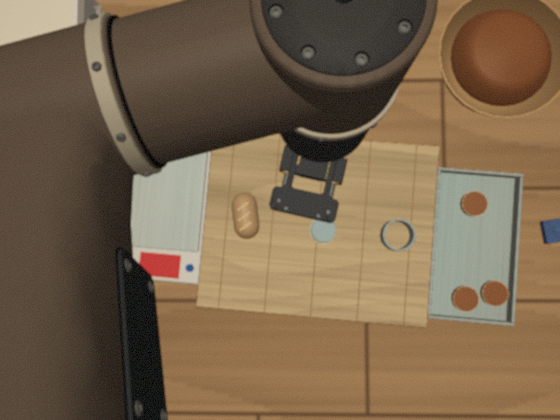

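All three heels are in the tray (474,203; 465,298; 494,293). The roll (245,215), jar (322,230) and cutter (397,235) are at their first pixel positions. I'll let things settle, check the numbers, and hand in.

```bash
python3 -m handwheel '[[0,0,0,0,0,0],[0,0,0,0,0,0],[0,0,0,0,0,0],[0,0,0,0,0,0],[0,0,0,0,0,0],[0,0,0,0,0,0],[0,0,0,0,0,0],[0,0,0,0,0,0]]'
python3 - <<'E'
from h import *
s=ctrl.snapshot("top"); a=cv2.imread("pics/tope.png")
d=cv2.absdiff(a,s["img"])[165:330,425:525].max(); print("tray px change",d)
for p in [(474,203),(465,298),(494,293)]: print((toB(px2w(s,*p,.025))-[-.010,-.2607,0]).round(3))
print(ctrl.close_job())
E
```

```text
clock: 18.42
tool_pos: [0.6661, -0.0315, 0.2082]
orientation: [-180.0, -0.0, -103.5]
force: [-0.9, 0.4, 0.4]
opening: 0.0258
tray px change 16
[0.069 0.005 0.025]
[-0.088  0.011  0.025]
[-0.076 -0.036  0.025]
the job is handed in; nothing more can be done
None
```

I swept all three heels along the board with the half-closed fingertips and over the end into the tray, then handed the job in at about 18.5 s of the 58 s allowed. After the first heel (heel 3) dropped in, I nudged it to the far wall to make room. I pushed heel 1 at an angle of 8.5° so it stayed inside the tray's width.

**Heels:** the last measurement, relative to the tray centre, was:

| Heel | x (mm) | y (mm) |
|---|---|---|
| Heel 1 | +69 | +5 |
| Heel 2 | −88 | +11 |
| Heel 3 | −76 | −36 |

- The limits are ±120 mm in x and ±65 mm in y. All three lie flat on the tray floor; I judged that from the pictures and did not measure their heights.
- Two top pictures about 1 s apart showed no visible movement in the tray. The largest single-pixel difference was 16 grey levels; I put that down to image noise but did not check it further.

**Other objects:** the jar, cutter and roll were at their starting pixel positions and upright in the last pictures.

**Robot:** the arm was clear, with the TCP at z = 0.208 m, and the wrist force stayed under 2 N at every reading.

**Disagreement:** the board measured about 2% smaller in the picture than the stated size. That is too small to affect the result.

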